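# Pin the block and hold it in the corner jig

### The arm

A 6-joint arm with a two-finger parallel gripper is mounted at the origin on a cart in front of the work surface, level with it; the furniture and walls round the work are solid. World frame = base frame: x ahead of the robot, y to its left, z up, the work surface at z = 0. Lengths are in m, angles in rad, forces in N, time in s.
With the tool pointing down it reaches from about 0.35 to 1 m from the base axis. Payload 7.1 kg.
Tool frame: the origin (TCP) lies between the finger pads; the fingertips stand 22 mm ahead of it and the grasp point (between the pads) lies 3 mm ahead of it; z points along the fingers, y is the line along which they close (so a half turn about z gives the same grasp; the last joint's range is limited). The gripper opens to 85 mm and grips with 20 to 120 N. Pads are 22 mm wide; open, the fingers measure 114 mm over their backs; the gripper's body (76 mm by 85 mm) begins 54 mm behind the grasp point. The pads swing forward as they close: fully open they stand 13 mm farther back than shut.
Start: joints at [1.313, 0.423, 1.63, -0, 1.089, -0.019], TCP at [0.148, 0.607, 0.253] pointing down, gripper open.
Joint ranges: [-3, 3], [-0.9, 2.11], [0.09, 2.58], [-1.31, 4.45], [0.11, 2.69], [-2.54, 2.54]. Speed limits (rad/s): [2.39, 2.39, 3.01, 3.14, 3.14, 3.14].

### API

Orientations are given as a rotation vector (axis times angle).
In Python, from rig import manip gives the robot as it stands. The module is installed in compiled form; this text tells all that it offers. Calls block until the motion is done:
- manip.move_to(position, orientation): joint-space move of the TCP to a pose.
- manip.servo_line(position, orientation=None, rate=0.15): straight line of the TCP; orientation=None keeps the orientation; rate is the mean speed in m/s.
- manip.set_joints(angles): joint-space move.
- manip.command_gripper(opening, f_grip=None): finger opening in m; f_grip is the grip in N (None keeps the last); returns when the fingers have stopped.
- manip.hold(seconds).
- manip.solve_ik(position, orientation): joint angles nearest the present ones, or None.
- manip.camera(name): name is "scene" or "top" or "wrist"; returns a dict with "image" (420x560x3 uint8, red, green, blue), "fx", "fy", "cx", "cy" (pixels), "cam_to_world" (4x4, takes a point from camera to world coordinates); the wrist camera has in their place "mount" (4x4, takes a point from camera to tool coordinates, whose origin is the TCP and whose axes are the flange's). Camera axes: x right, y down, z forward; pixel columns grow to the right and rows downward; lengths in m; the calibration is good to about 2 mm. A picture is of the moment at which its call begins: read the wrist's pose just before it. There is no depth.
A pose or a line that the arm cannot do raises manip.IKError and nothing moves.
- manip.sign_off(): hands the job in; it is judged then, once.
Readings, each from a call of its own:
- manip.get_time(): time.
- manip.get_joint_positions(): joint angles.
- manip.get_joint_vel(): joint speeds.
- manip.get_tau(): joint torques, N m.
- manip.get_position(): TCP position.
- manip.get_ee_rot(): TCP orientation.
- manip.get_contact_force(): force on the tool from outside, world axes, zero at the start.
- manip.get_torque(): the same for the moment, N m.
- manip.get_width(): finger opening in m.
- manip.get_grip_force(): force on a finger pad.
Only numpy, scipy, OpenCV 4.12 (cv2) and the standard library are available. Lean on these libraries where they do the work, as an engineer would, in place of code of your own. Each camera call takes 0.05 s, during which the arm holds its last target. There are 200 camera calls.

### The job

Get the machined block ready for cross-drilling: take the dowel pin from its stand and push it down into the block's bore until it bottoms, while the block is still out on the bench. Then bring the block, pin in place, to the corner jig, lay it flat on the plate with its long side along the long fence and the pin's end away from the short fence, and press it into the corner so that it touches both fences squarely. Finish while still holding it in the fingers and pressing it against both fences, and leave the other things on the bench where they are.

Things in the scene. Friction and masses are not known exactly. Their poses are not given: they have to be found in the camera images.
- block: bright machined aluminium block, loose, about 0.45 kg, 90 (x) x 50 (y) x 50 (z) mm, standing on the bench. Origin: centre of its underside; x along its length, z up. Sits in the bench's middle or left, about square to the robot (yaw within 0.4 rad). It may be at either of two spots, the pin stand at the other. Grasp it across the 50 mm width, in the upper half (in the jig the lower 16 mm are behind the fences).
- block_center (a point): centre of the block, 25 mm above its underside, axes as the block's.
- bore_mouth (a point): centre of the mouth of the block's blind vertical bore, on the block's top face, 28 mm from the block's centre towards its -x end. Bore diameter 16 mm with a 2 mm chamfer round the mouth, 44 mm deep.
- pin_center (a point): half-way up the plain steel dowel pin (z along it), diameter 12 mm, length 72 mm, loose, 0.06 kg, ends chamfered. It stands upright in the stand, its top 42 mm above the stand's top; home in the bore it sticks out 28 mm above the block (grip it near its top so that the fingers clear the block).
- pin_foot (a point): centre of the pin's lower end, 36 mm below its centre.
- pin_stand: black plastic stand, fixed, 60x60x35 mm, with one 14 mm hole 30 mm deep that holds the pin. Origin: centre of its underside.
- jig: corner jig's base plate, dark steel, 180 (x) x 150 (y) x 10 (z) mm, fixed rigidly on the bench with two fence bars on it, all ground and oiled (friction about 0.2), yaw within 0.4 rad. Origin: centre of its underside.
- corner (a point): point on the jig plate's top (10 mm above the bench) where the fences' inner faces would meet; axes of the jig. Inner faces: long fence in the plane y = 0, x from -131 to -6 mm; short fence in the plane x = 0, y from +6 to +101 mm. The block's place is at x < 0, y > 0: seated, its centre is at x = -45, y = +25, z = +25 mm, its x axis along the jig's.
- long_fence: long steel fence bar fixed on the jig plate, 125 (x) x 14 (y) x 16 (z) mm, at the robot's right side of the plate. Origin: centre of its underside.
- short_fence: short steel fence bar fixed on the jig plate, 14 (x) x 95 (y) x 16 (z) mm, at the far end of the plate. Origin: centre of its underside.
- hex_nipple: brass pipe nipple with a hex collar, 31x59x27 mm, loose bystander, to be left alone. Origin: centre of its underside.
- tee_galv: pipe tee with a white taped end, 57x98x42 mm, loose bystander, to be left alone. Origin: centre of its underside.
- bolt_1: hex bolt lying down, 27x71x24 mm, loose bystander, to be left alone. Origin: centre of its underside.
- ptfe_roll: small flat white tape roll, 54 mm diameter, 14 mm high, loose bystander, to be left alone. Origin: centre of its underside.
- elbow_galv: pipe elbow, 42x57x57 mm, loose bystander, to be left alone. Origin: centre of its underside.
- nut_1: hex nut, 24x27x13 mm, loose bystander, to be left alone. Origin: centre of its underside.
Things that resemble listed ones, but are neither listed nor needed, are in the scene too. Leave any pink or purple look-alike of the block alone.

How it is judged:
By the outcome, as a careful person would: the job done as asked, in the order asked, and still so for the second after the job is handed in, while the arm keeps its last pose, push and grip.
It also fails if it takes over 61 s, if anything falls off the work surface, if the arm or the gripper's body presses on something with over 40 N, if the wrist force passes 120 N, or if a joint passes its speed limit or range.

## Working session

There is one attempt and no reset: what is moved stays moved. The work goes in short steps, each a Python script; the robot and the scene stay as the last script left them, time stands still between calls to the robot, and variables do not carry over. Pictures are saved under pics/ and viewed, at most 10 in all, crops included, and the job is handed in when it is done.

```bash
mkdir -p pics
cat > h.py <<'E'
import numpy as np, cv2
from scipy.spatial.transform import Rotation as R
from rig import manip as m
def save(c,f,crop=None,s=1):
    im=c["image"][...,::-1]
    if crop: im=im[crop[1]:crop[3],crop[0]:crop[2]]
    cv2.imwrite("pics/"+f,cv2.resize(im,None,fx=s,fy=s,interpolation=cv2.INTER_CUBIC))
def w2c(c,T=None):
    return c["cam_to_world"] if T is None else T@c["mount"]
def ray(c,u,v,z,T=None):
    "world point on plane z for a pixel"
    M=w2c(c,T); d=M[:3,:3]@[(u-c["cx"])/c["fx"],(v-c["cy"])/c["fy"],1]
    return M[:3,3]+d*(z-M[2,3])/d[2]
def proj(c,p,T=None):
    q=(np.linalg.inv(w2c(c,T))@np.r_[p,1])[:3]
    return np.array([c["cx"]+c["fx"]*q[0]/q[2],c["cy"]+c["fy"]*q[1]/q[2]])
def tool():
    T=np.eye(4);T[:3,3]=m.get_position();T[:3,:3]=R.from_rotvec(m.get_ee_rot()).as_matrix();return T
def down(a):
    "tool pointing down with tool y (closing line) at world angle a"
    y=np.array([np.cos(a),np.sin(a),0]);z=np.array([0,0,-1.]);x=np.cross(y,z)
    return R.from_matrix(np.c_[x,y,z]).as_rotvec()
E
python3 - <<'E'
from h import *
import pickle
for n in("top","scene","wrist"):
    T=tool();c=m.camera(n);c=dict(c);c["T"]=T;pickle.dump(c,open(n+".pkl","wb"));save(c,n+"0.png",s=1.4)
    print(n,c["fx"],c["cx"],c["cy"]);print(np.round(c.get("cam_to_world",c.get("mount")),3))
print(m.get_ee_rot(),tool()[:3,:3].round(3),m.get_width(),m.get_time())
E
```

```text
top 403.2311957621461 281.89383195113817 208.99241707511277
[[ 0.03  -0.997  0.074  0.434]
 [-1.    -0.03  -0.004  0.057]
 [ 0.006 -0.074 -0.997  1.08 ]
 [ 0.     0.     0.     1.   ]]
scene 439.2858079419564 285.7869289553973 213.02613085044484
[[ 0.876 -0.325  0.357  0.133]
 [-0.483 -0.581  0.656 -0.679]
 [-0.006 -0.746 -0.665  0.803]
 [ 0.     0.     0.     1.   ]]
wrist 369.26192347533794 282.68494394527744 208.70465510500222
[[ 0.    -0.955 -0.297  0.075]
 [ 1.     0.    -0.    -0.001]
 [ 0.    -0.297  0.955 -0.121]
 [ 0.     0.     0.     1.   ]]
[-3.74257696e-01 -3.11906215e+00  1.82841488e-03] [[-0.972  0.237 -0.   ]
 [ 0.237  0.972 -0.001]
 [ 0.    -0.001 -1.   ]] 0.08563691809122354 0.15
```

View pics/top0.png

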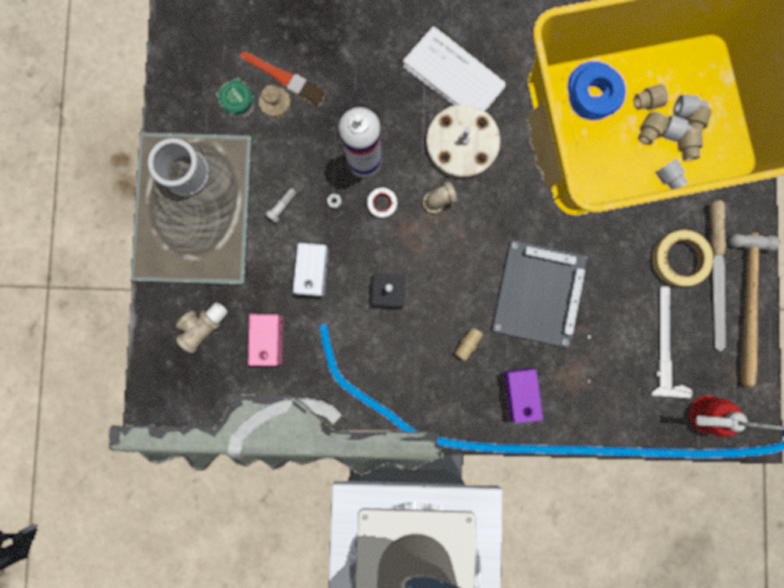

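View pics/scene0.png

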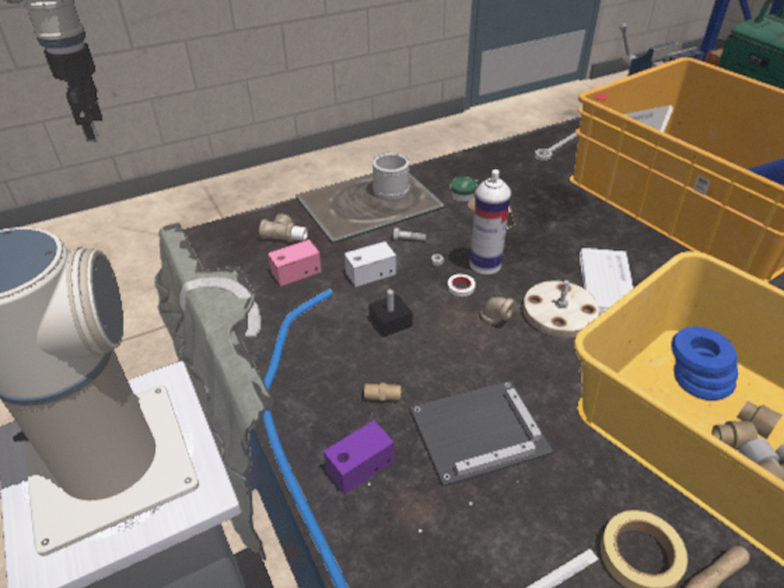

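The top view shows three block-like things: bright aluminium at (310,270), pink at (265,340) and purple at (523,397), all in 1.4x pixels. The aluminium one is the block, with its bore towards the robot at (308,284). The stand with the pin is at (388,290). The jig is at (540,293), with the long fence on the right and the short fence at the top. I'll confirm with close wrist views.

Run:
```python
from h import *
import pickle
c=pickle.load(open("top.pkl","rb"))
P=lambda u,v,z:ray(c,u/1.4,v/1.4,z).round(3)
b=P(310,261,.05);s=P(388,291,.035);j=P(541,294,.01)
print("block",b,"bore",P(308,284,.05),"stand",s,"jig",j)
for n,(u,v) in dict(tee=(200,327),nip=(468,344),bolt=(282,205),roll=(382,203),elbow=(440,196),nut=(334,201),can=(360,125)).items(): print(n,P(u,v,.02))
# view: camera sits 75mm tool-x from TCP looking along slightly inward; closing line = world y
def look(p,h,name,a=np.pi/2):
    o=down(a);m.move_to([p[0],p[1],h],o);m.hold(.2);T=tool();w=dict(m.camera("wrist"));w["T"]=T
    pickle.dump(w,open(name+".pkl","wb"));save(w,name+".png",s=1.4);print(name,T[:3,3].round(3),w2c(w,T)[:3,3].round(3),(w2c(w,T)[:3,2]).round(2),m.get_time())
mid=(b+s)/2
look(mid,.26,"w1");look(j,.26,"w2")
```

```text
block [0.564 0.21  0.05 ] bore [0.522 0.212 0.05 ] stand [0.514 0.065 0.035] jig [ 0.519 -0.226  0.01 ]
tee [0.437 0.415 0.02 ]
nip [ 0.42  -0.087  0.02 ]
bolt [0.673 0.272 0.02 ]
roll [0.683 0.082 0.02 ]
elbow [ 0.7   -0.028  0.02 ]
nut [0.684 0.174 0.02 ]
can [0.834 0.129 0.02 ]
w1 [0.539 0.138 0.26 ] [0.464 0.137 0.381] [ 0.3  -0.   -0.95] 2.5917
w2 [ 0.519 -0.225  0.26 ] [ 0.445 -0.226  0.381] [ 0.3   0.   -0.95] 4.2083
```

View pics/w1.png

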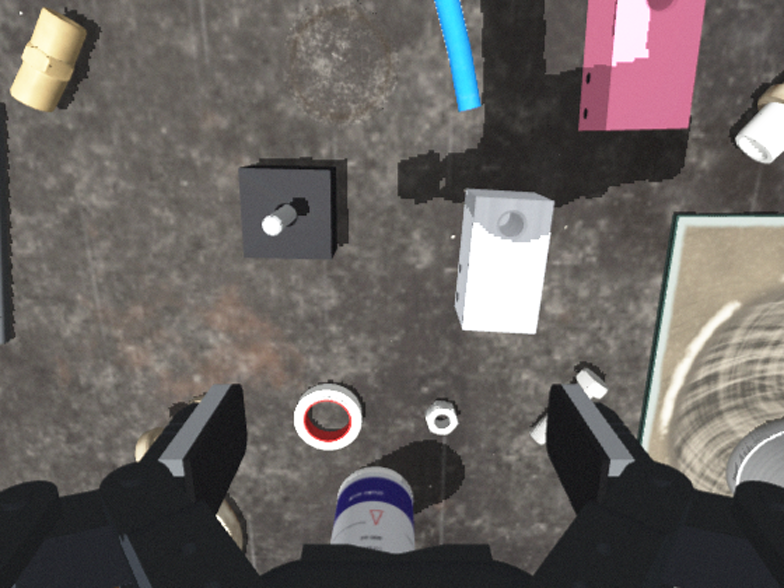

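View pics/w2.png

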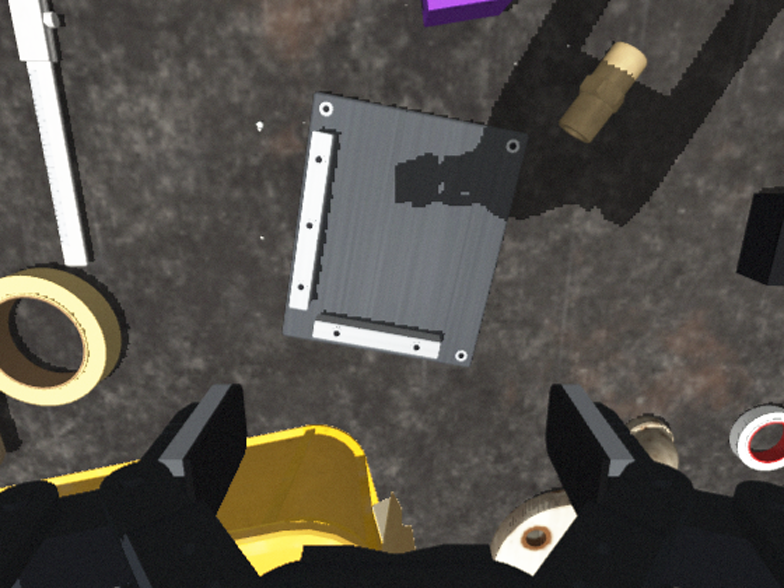

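w1 confirms the pieces: aluminium block with bore at (513,223) and stand with pin top at (272,224). w2 shows the jig, with the long fence's inner edge at about (334,133)-(308,308) and the short fence at (315,322)-(440,340). Next I'll take enlarged crops to measure from.

Run:
```python
from h import *
import pickle
w=pickle.load(open("w1.pkl","rb"));save(w,"c1.png",(160,110,410,250),3.2)
w=pickle.load(open("w2.pkl","rb"));save(w,"c2.png",(190,60,390,270),2.8)
```

```text
(no output)
```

View pics/c1.png

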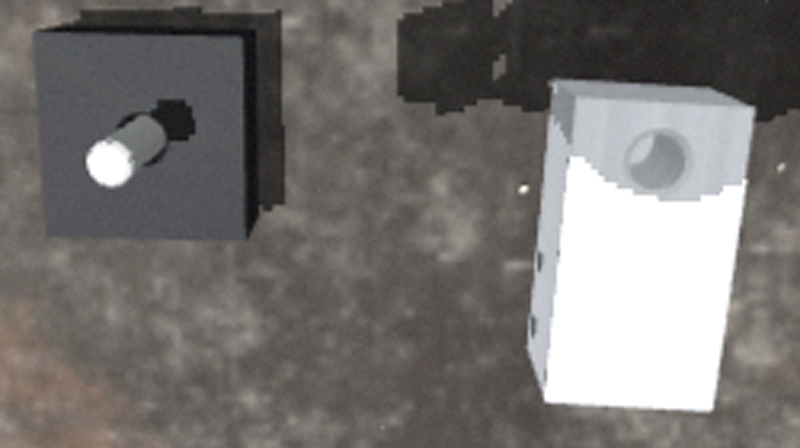

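View pics/c2.png

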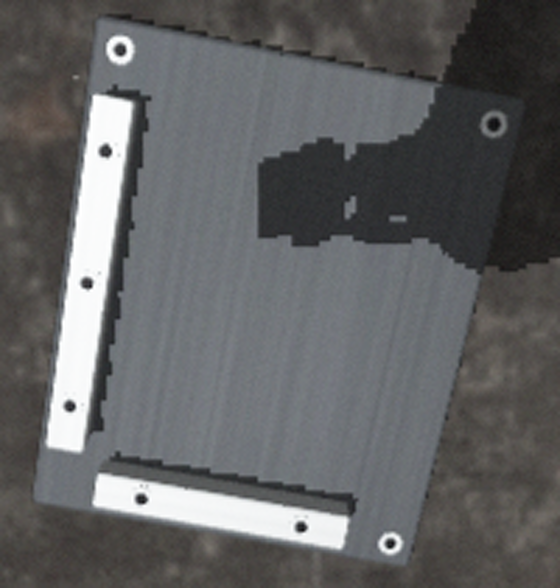

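```bash
cat > fit.py <<'E'
from h import *
def fit(loc,wor):
    A=np.array(loc,float)[:,:2];B=np.array(wor)[:,:2];a=A-A.mean(0);b=B-B.mean(0)
    t=np.arctan2((a[:,0]*b[:,1]-a[:,1]*b[:,0]).sum(),(a*b).sum())
    Q=np.array([[np.cos(t),-np.sin(t)],[np.sin(t),np.cos(t)]]);o=B.mean(0)-Q@A.mean(0)
    return t,o,np.round((A@Q.T+o-B)*1e3,1).tolist()
E
python3 - <<'E'
from fit import *
import pickle
w=pickle.load(open("w1.pkl","rb"))
def P(w,p,c0,s,z): return ray(w,c0[0]+(p[0]+.5)/s-.5,c0[1]+(p[1]+.5)/s-.5,z,w["T"])
L=[(-45,-25),(-45,25),(45,25),(45,-25),(-28,0)]
px=[(576,96),(754,106),(713,410),(546,402),(658,159)]
print("block",fit(np.array(L)/1e3,[P(w,p,(160,110),3.2,.05) for p in px]))
px=[(36,31),(243,37),(250,237),(46,237)]
print("stand",fit(np.array([(-30,-30),(-30,30),(30,30),(30,-30)])/1e3,[P(w,p,(160,110),3.2,.035) for p in px]))
print("pin top",P(w,(109,163),(160,110),3.2,.077))
w=pickle.load(open("w2.pkl","rb"))
c=lambda p,z:P(w,p,(190,60),2.8,z)
L=[(-131,0),(-6,0),(-131,-14),(-6,-14),(0,6),(0,101),(14,6),(14,101)]
px=[(132,100),(84,452),(92,94),(46,446),(98,473),(351,514),(93,506),(343,549)]
print("corner",fit(np.array(L)/1e3,[c(p,.026) for p in px]))
print("plate",fit(np.array([(-90,-75),(-90,75),(90,75),(90,-75)])/1e3,[c(p,.01) for p in [(100,16),(523,98),(410,563),(35,500)]]))
E
```

```text
block (np.float64(-0.04889532687266371), array([0.54919596, 0.21012707]), [[0.3, -0.2], [0.1, 0.2], [-0.8, -0.2], [-0.7, 0.2], [1.0, 0.0]])
stand (np.float64(-0.016383537372656718), array([0.51678446, 0.06373497]), [[0.0, -0.6], [-0.6, 0.4], [0.8, -0.6], [-0.3, 0.8]])
pin top [0.51685595 0.06318884 0.077     ]
corner (np.float64(-0.17960365509625073), array([ 0.57466039, -0.29144308]), [[-0.0, 0.4], [0.5, -0.2], [-0.7, -0.4], [0.3, -0.3], [-0.6, -0.1], [0.4, 0.3], [0.2, -0.2], [-0.0, 0.4]])
plate (np.float64(-0.1798429739305803), array([ 0.51926812, -0.22406603]), [[-1.6, -1.6], [-0.8, 2.0], [1.5, 0.7], [1.0, -1.0]])
```

Run:
```python
from h import *
o=down(np.pi/2-.03);p=[.5169,.0633]
m.move_to(p+[.17],o);m.servo_line(p+[.075],rate=.1)
F=lambda s:print(s,np.round(m.get_contact_force(),1),np.round(m.get_torque(),2),np.round(m.get_position(),4),round(m.get_width(),4),round(m.get_grip_force(),1),m.get_time())
F("at");m.command_gripper(0.03,20);m.hold(.2);F("near");m.command_gripper(0.0,20);m.hold(.3);F("grip20")
```

```text
at [-0.7 -0.7  0.8] [ 0.01  0.01 -0.04] [0.5173 0.0633 0.0755] 0.0855 0.0 6.4667
near [-0.3  0.4 -0.8] [ 0.03 -0.01 -0.01] [0.5169 0.0633 0.075 ] 0.0297 0.0 7.2417
grip20 [ 0.8 -0.1  0.5] [ 0.    0.01 -0.01] [0.5169 0.0633 0.075 ] 0.0106 21.2 7.8333
```

Run:
```python
from h import *
import pickle
o=down(np.pi/2-.03)
m.command_gripper(0.0,60);m.servo_line([.5169,.0633,.15],rate=.12)
t=-.0489;b=np.array([.5492,.2101])-.028*np.array([np.cos(t),np.sin(t)]);print(b)
m.servo_line([b[0],b[1],.15],down(np.pi/2+t),rate=.15)
m.servo_line([b[0],b[1],.125],rate=.08);m.hold(.2)
T=tool();w=dict(m.camera("wrist"));w["T"]=T;pickle.dump(w,open("w3.pkl","wb"));save(w,"w3.png",(200,160,400,310),4)
print(T[:3,3],m.get_contact_force(),m.get_width(),m.get_time())
print("bore px",proj(w,[*b,.05],T),"pin foot expected",proj(w,[*b,.125+.002-.072],T))
```

```text
[0.52123347 0.21146865]
[0.52149906 0.2115535  0.12529172] [ 1.06880305 -0.38029623  0.75150503] 0.009881785732860408 10.675
bore px [284.21641405 231.3344892 ] pin foot expected [284.24976159 234.53712256]
```

View pics/w3.png

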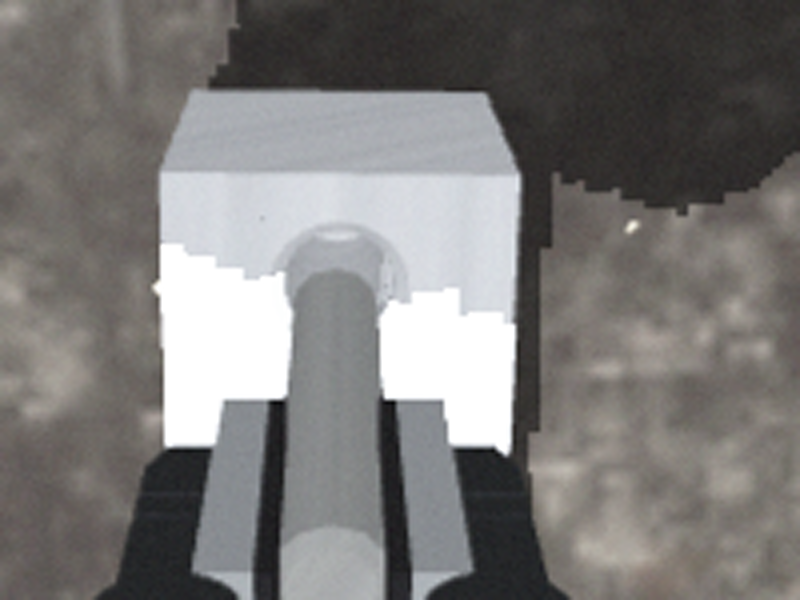

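The pin foot's near edge is at crop (337,268). The bore's chamfer rim has its near edge at (340,222) and spans columns 272 to 408. I'll convert these to an offset.

Run:
```python
from h import *
import pickle
w=pickle.load(open("w3.pkl","rb"));T=w["T"]
P=lambda u,v,z:ray(w,200+(u+.5)/4-.5,160+(v+.5)/4-.5,z,T)
print("foot c",P(337,268,.0553)+[.006,0,0],"bore c",P(340,222,.05)+[.010,0,0],"near edge",P(340,171,.05)+[.017,0,0])
```

```text
foot c [0.52244725 0.21148857 0.0553    ] bore c [0.52155683 0.21215843 0.05      ] near edge [0.52112153 0.21250984 0.05      ]
```

Run:
```python
from h import *
x,y=.5210,.2121
m.servo_line([x,y,.125],rate=.05)
for z in (.112,.106,.100,.094,.088,.082,.079,.077,.0755,.0745,.0735,.0725):
    m.servo_line([x,y,z],rate=.04);m.hold(.05)
    f=np.array(m.get_contact_force());print(z,f.round(1),np.round(m.get_position(),4),round(m.get_width(),4),round(m.get_time(),2))
    if f[2]>12 or np.hypot(f[0],f[1])>12: break
```

```text
0.112 [ 1.3  0.8 -0.3] [0.521  0.2121 0.1118] 0.0097 11.45
0.106 [-0.2 -0.2 -0.9] [0.5209 0.2121 0.1059] 0.0101 11.8
0.1 [ 0.2  0.  -0.7] [0.5209 0.2121 0.0998] 0.01 12.15
0.094 [-1.2 -0.1  0.2] [0.5209 0.2121 0.0938] 0.0099 12.5
0.088 [ 0.1  0.4 -1. ] [0.5209 0.2121 0.0878] 0.01 12.85
0.082 [ 0.2  0.8 -1.5] [0.5209 0.2121 0.0818] 0.0096 13.2
0.079 [-0.6  0.2 -1.5] [0.5209 0.2121 0.0789] 0.0098 13.5
0.077 [-0.  -0.2 -0.6] [0.5209 0.2121 0.0769] 0.0099 13.8
0.0755 [-0.8 -0.7  4.3] [0.5215 0.2123 0.0761] 0.0098 14.1
0.0745 [-2.  -0.7 12.4] [0.5218 0.2124 0.0759] 0.0101 14.4
```

Run:
```python
from h import *
F=lambda s:print(s,np.round(m.get_contact_force(),1),np.round(m.get_torque(),2),np.round(m.get_position(),4),round(m.get_width(),4),round(m.get_grip_force(),1),round(m.get_time(),2))
m.servo_line([.5214,.2122,.076],rate=.05)
m.command_gripper(.085);F("open")
m.servo_line([.5214,.2122,.14],rate=.12);m.hold(.1)
t=-.0489;o=down(np.pi/2+t);c=[.5492,.2104]
m.servo_line(c+[.14],o,rate=.15);m.hold(.1)
T=tool();w=dict(m.camera("wrist"));save(w,"w4.png",(130,60,430,285),2.6)
m.servo_line(c+[.039],rate=.1);F("down")
m.command_gripper(.0,20);m.hold(.3);F("grip20")
```

```text
open [ 0.5 -0.6 -0.2] [0. 0. 0.] [0.5214 0.2122 0.076 ] 0.085 0.0 15.37
down [ 0.6 -0.8 -0.2] [ 0.06  0.03 -0.09] [0.5497 0.2106 0.0396] 0.0853 0.0 17.79
grip20 [-1.4 -0.   4.9] [-0.    0.14 -0.09] [0.5496 0.2107 0.0396] 0.0498 22.4 18.51
```

View pics/w4.png

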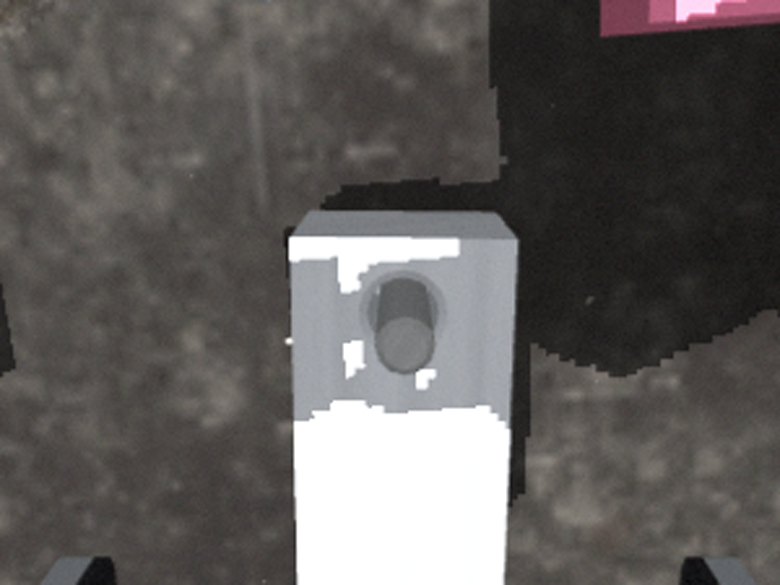

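w4 shows the pin standing in the bore at (405,320), with the block square to the tool and now gripped. I'll carry it to the jig.

```bash
cat > j.py <<'E'
from h import *
J=-.1797;C=np.array([.5747,-.2914]);Q=np.array([[np.cos(J),-np.sin(J)],[np.sin(J),np.cos(J)]])
oj=down(np.pi/2+J)
def W(x,y,z): return [*(C+Q@[x,y]),z]
def S(s=""):
    f=np.array(m.get_contact_force());p=np.array(m.get_position())
    fl=np.r_[Q.T@f[:2],f[2]];pl=np.r_[Q.T@(p[:2]-C),p[2]]
    print(s,"F",fl.round(1),"M",np.round(m.get_torque(),2),"p",(pl*1e3).round(2),"yaw",round(float(np.arctan2(tool()[1,1],tool()[0,1])-np.pi/2),4),"w",round(m.get_width(),4),round(m.get_grip_force()),round(m.get_time(),2));return fl
E
python3 - <<'E'
from j import *
m.command_gripper(0,80);S("grip")
m.servo_line([.5496,.2107,.15],rate=.12);m.hold(.1);S("lift")
m.move_to(W(-.059,.039,.15),oj);m.hold(.2);S("hover")
T=tool();w=dict(m.camera("wrist"));save(w,"w5.png",s=1.4)
m.servo_line(W(-.059,.039,.056),rate=.1);m.hold(.2);f0=S("low")
z=.056
while z>.044:
    z-=.001;m.servo_line(W(-.059,.039,z),rate=.03);f=S(z)
    if f[2]-f0[2]>5:break
E
```

```text
grip F [-1.9  0.9  7.5] M [-0.01  0.22 -0.02] p [-114.34  489.54   39.87] yaw -0.0489 w 0.0487 84 18.73
lift F [ 0.4  0.9 -5.6] M [-0.02 -0.02  0.01] p [-115.01  489.2   149.  ] yaw -0.0489 w 0.0489 83 19.9
hover F [-0.8  0.1 -4.9] M [ 0.05 -0.01  0.02] p [-58.75  39.91 150.01] yaw -0.1783 w 0.0489 83 21.77
low F [ 0.7  0.3 -3.3] M [ 0.01 -0.    0.02] p [-58.61  38.88  56.66] yaw -0.1797 w 0.0488 83 23.11
0.055 F [ 0.7 -0.4 -4.2] M [-0.    0.    0.01] p [-59.    39.02  55.1 ] yaw -0.1797 w 0.0487 83 23.36
0.054 F [ 0.7  0.7 -4.8] M [-0.01 -0.01 -0.02] p [-59.06  39.04  53.89] yaw -0.1797 w 0.0489 83 23.61
0.053 F [-0.5 -0.3 -3.6] M [-0.03 -0.06 -0.07] p [-59.04  39.03  52.89] yaw -0.1796 w 0.0492 83 23.86
0.052 F [ 0.4  0.1 -4.6] M [0.02 0.02 0.  ] p [-59.05  39.02  51.93] yaw -0.1798 w 0.0489 83 24.11
0.051 F [ 0.5 -0.2 -4.3] M [-0.03 -0.03  0.01] p [-59.07  38.99  50.94] yaw -0.1797 w 0.049 83 24.36
0.049999999999999996 F [-0.1  0.  -4.3] M [ 0.    0.02 -0.08] p [-58.99  39.    49.97] yaw -0.1797 w 0.0489 83 24.61
0.048999999999999995 F [-3.3  0.1  5.7] M [0.22 0.4  0.  ] p [-58.99  39.01  49.88] yaw -0.1797 w 0.0489 84 24.86
```

View pics/w5.png

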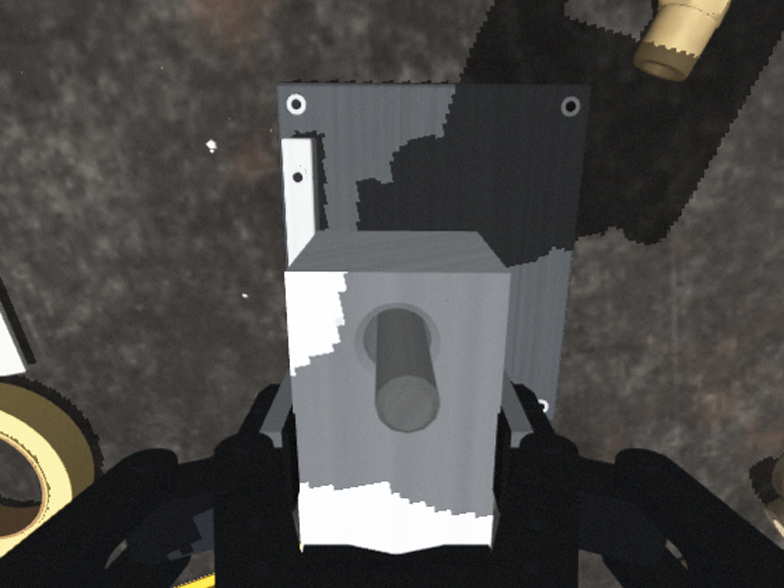

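w5 shows the block parallel to the jig with the pin near (405,370), and contact with the plate is now felt. Next I'll slide it into the long fence, then the short one.

Run:
```python
from j import *
x,y,z=-.059,.039,.049
m.servo_line(W(x,.029,z),rate=.03);f0=S("y29");y=.029
while y>.018:
    y-=.0007;m.servo_line(W(x,y,z),rate=.02);f=S("y%.1f"%(y*1e3))
    if f[1]>12:break
y+=.0005
m.servo_line(W(-.049,y,z),rate=.03);S("x-49");x=-.049
while x>-.06 and x<-.038:
    x+=.0007;m.servo_line(W(x,y,z),rate=.02);f=S("x%.1f"%(x*1e3))
    if f[0]<-14:break
m.hold(.3);S("end");open("xy","w").write(f"{x} {y}")
```

```text
y29 F [-0.1  1.4  5.3] M [ 0.35  0.09 -0.04] p [-58.06  28.35  49.88] yaw -0.18 w 0.049 84 25.34
y28.3 F [-0.3  2.8  6.5] M [ 0.54  0.01 -0.12] p [-58.1   27.91  49.88] yaw -0.1801 w 0.0489 84 25.59
y27.6 F [-0.6  3.1  6.4] M [ 0.6  -0.09 -0.01] p [-58.08  27.29  49.88] yaw -0.18 w 0.0489 84 25.84
y26.9 F [0.4 2.8 6.4] M [ 0.68  0.03 -0.  ] p [-58.06  26.63  49.88] yaw -0.18 w 0.0494 84 26.09
y26.2 F [0.1 4.  6.3] M [ 0.66 -0.04  0.  ] p [-58.1   25.94  49.87] yaw -0.18 w 0.0491 84 26.34
y25.5 F [0.3 7.2 6.5] M [ 1.09 -0.21  0.09] p [-58.13  25.87  49.88] yaw -0.1797 w 0.0487 84 26.59
y24.8 F [ 0.3 11.   7.5] M [ 1.7  -0.39  0.13] p [-58.11  25.78  49.9 ] yaw -0.1797 w 0.0487 84 26.84
y24.1 F [ 1.  14.6  9. ] M [ 2.28 -0.65  0.11] p [-58.15  25.75  49.89] yaw -0.1799 w 0.0489 85 27.09
x-49 F [-7.4  9.6 14.7] M [1.55 0.57 0.12] p [-50.22  25.75  49.87] yaw -0.1797 w 0.0488 85 27.57
x-48.3 F [-8.3  9.1 15.7] M [1.54 0.86 0.15] p [-50.09  25.8   49.87] yaw -0.1796 w 0.0489 86 27.82
x-47.6 F [-10.   10.4  18.1] M [1.54 0.94 0.08] p [-49.61  25.78  49.9 ] yaw -0.1797 w 0.0487 86 28.07
x-4
[... 319 characters left out ...]
1  10.3  16.5] M [1.48 0.98 0.03] p [-46.82  25.77  49.9 ] yaw -0.1797 w 0.0489 86 29.07
x-44.1 F [-10.9   8.4  17.1] M [1.49 0.96 0.02] p [-46.13  25.76  49.91] yaw -0.1797 w 0.0494 86 29.32
x-43.4 F [-10.6   9.2  17.2] M [1.47 0.95 0.08] p [-45.38  25.71  49.92] yaw -0.1798 w 0.0488 86 29.57
x-42.7 F [-9.9  8.8 18.1] M [1.54 1.02 0.06] p [-44.7   25.71  49.91] yaw -0.1798 w 0.0488 86 29.82
x-42.0 F [-13.    9.1  19.7] M [1.47 1.26 0.06] p [-44.6   25.75  49.9 ] yaw -0.1796 w 0.0488 86 30.07
x-41.3 F [-15.5   7.7  21.3] M [1.41 1.57 0.06] p [-44.56  25.74  49.92] yaw -0.1795 w 0.0489 86 30.32
end F [-15.3   8.   21.7] M [1.42 1.63 0.07] p [-44.58  25.75  49.91] yaw -0.1796 w 0.0491 86 30.62
```

Run:
```python
from j import *
x,y=map(float,open("xy").read().split())
m.servo_line(W(x,y,.0495),rate=.02);m.hold(.2);S("z up")
m.servo_line(W(x+.0007,y-.0018,.0495),rate=.02);m.hold(.4);S("press")
w=dict(m.camera("wrist"));save(w,"w6.png",s=1.4)
c=dict(m.camera("scene"));save(c,"s6.png",(180,150,430,360),3)
```

```text
z up F [-12.7   7.9  16.7] M [1.35 1.45 0.11] p [-44.53  25.73  49.98] yaw -0.1796 w 0.0488 85 31.07
press F [-14.6  16.9  21.6] M [2.71 1.31 0.12] p [-44.54  25.61  50.  ] yaw -0.1799 w 0.049 86 31.73
```

View pics/s6.png

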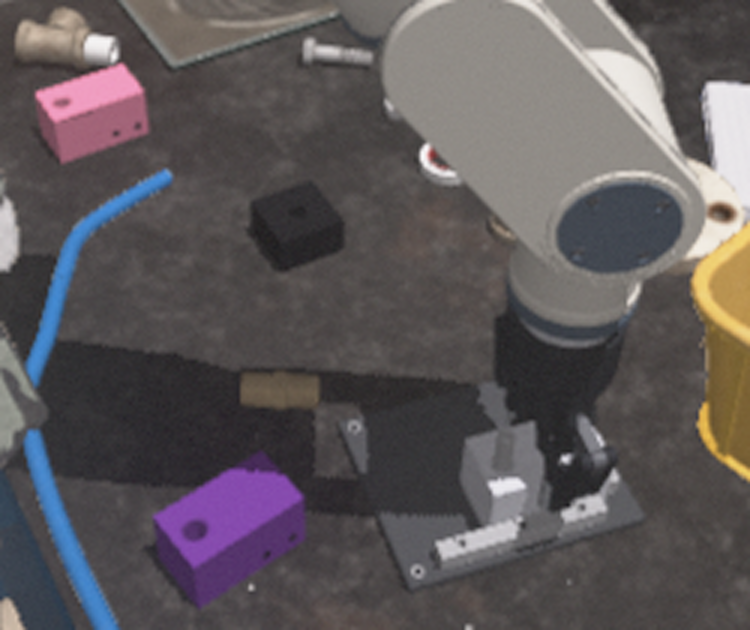

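Run:
```python
from j import *
z=tool()[:3,2];print(z.round(4));S()
if np.hypot(z[0],z[1])<.006: print(m.sign_off())
```

```text
[-0.0076  0.006  -1.    ]
 F [-14.8  16.5  21.6] M [2.75 1.34 0.09] p [-44.56  25.59  49.99] yaw -0.1798 w 0.0488 86 31.82
```

The hand leans 0.5° under the push. I'll trim the commanded orientation so the block stays flat.

Run:
```python
from j import *
x,y=map(float,open("xy").read().split())
o=R.from_rotvec(oj)
for k in range(3):
    z=tool()[:3,2]; c=np.cross(z,[0,0,-1]); o=R.from_rotvec(c)*o
    m.servo_line(W(x+.0007,y-.0018,.0495),o.as_rotvec(),rate=.02);m.hold(.3);S();print(tool()[:3,2].round(4))
m.hold(.5);S("final")
```

```text
F [-14.2  18.1  21.4] M [3.07 1.45 0.19] p [-44.65  25.73  49.85] yaw -0.1798 w 0.0488 86 32.38
[-4.e-04  3.e-04 -1.e+00]
 F [-13.7  16.7  20.5] M [3.24 1.49 0.18] p [-44.67  25.71  49.84] yaw -0.1799 w 0.049 86 32.92
[-0.  0. -1.]
 F [-13.9  17.3  19.8] M [3.19 1.42 0.25] p [-44.68  25.72  49.85] yaw -0.1798 w 0.0489 86 33.48
[ 0. -0. -1.]
final F [-13.4  16.9  21.5] M [3.24 1.43 0.18] p [-44.65  25.73  49.85] yaw -0.1798 w 0.0489 86 33.98
```

```bash
python3 -c "
from rig import manip as m
print(m.sign_off(), m.get_contact_force())"
```

```text
the job is handed in; nothing more can be done
the job is handed in; nothing more can be done
```

The job is handed in at about 34 s on the robot's clock: the pin is bottomed in the bore, and the block is flat on the jig plate, still gripped and pressed at about 13 N on the short fence and 17 N on the long fence.

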